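# Clear the centrifuge lid, slip its latch and hold the lid up

## Robot

A 6-joint arm with a two-finger parallel gripper is mounted at the origin on the work surface. World frame = base frame: x ahead of the robot, y to its left, z up, the work surface at z = 0. Lengths are in m, angles in rad, forces in N, time in s.
With the tool pointing down it reaches from about 0.3 to 0.75 m from the base axis. Payload 8.5 kg.
Tool frame: the origin (TCP) lies midway between the tips of the shut fingers; the grasp point (between the pads) lies arm.tcp_to_grasp behind it (arm.tcp_to_grasp is the distance from the TCP to the grasp point, in m); z points along the fingers, y is the line along which they close (so a half turn about z gives the same grasp; the last joint's range is limited). The gripper opens to 88 mm and grips with 3 to 60 N. Pads are 18 mm wide; open, the fingers measure 123 mm over their backs; the gripper's body (75 mm by 187 mm) begins 45 mm behind the grasp point.
Start: joints at [0.897, 0.381, 1.297, -0, 1.464, -0.215], TCP at [0.244, 0.493, 0.239] pointing down, gripper open.
Joint ranges: [-3.11, 3.11], [-0.89, 2.33], [0.22, 2.48], [-1.42, 4.56], [0.17, 2.85], [-2.88, 2.88]. Speed limits (rad/s): [2.39, 2.39, 3.14, 3.14, 3.14, 3.14].

## Interface

Orientations are given as a unit quaternion [x, y, z, w].
In Python, from plant import telemetry, imaging, arm gives the robot as it stands.
- The arm moves only by the shell command python3 -m handwheel 'ROWS' [FORCE]. ROWS is JSON, a list of rows, each an object with "xyz": the shift along the tool's x, y, z in m, a list of three; "turn": the turn, a rotation vector about the tool's x, y, z in rad, a list of three; "gripper": the finger opening in m, from 0 to 0.0881. In form: [{"xyz": [x, y, z], "turn": [rx, ry, rz], "gripper": gripper}, ...]. A call has 1 to 5 rows; each row shifts and turns the commanded pose from where the row before left it, along the tool's axes as they then stand; what a row does not reach is not made up. A row lasts 1/12 s, in which the tool goes at most 41.7 mm and 7.16 degrees, less where a joint would pass 70% of its speed; a pose out of reach is approached as far as the arm can. A call with a gripper value outside its range is refused whole. The fingers move at their own pace and stop on an object; FORCE is the grip in N (left out, the last holds). Time passes only in rows, so rows that do not move let the fingers close. It gives the time, the measured TCP pose, the force, the opening and the grip force at its end, in the units of the state.
- telemetry.get_obs(): the state, without advancing time (a new reading comes with each control period).
- imaging.camera(name): name is "side" or "top"; returns the picture (420x560x3 uint8, red, green, blue); there is no depth.
- imaging.get_calibration(name): a dict with "intrinsics" (3x3 intrinsics, pixels), "extrinsics" (4x4, takes a point from world to camera coordinates). Camera axes: x right, y up, looking along -z (the intrinsics and any distortion apply to the point x, -y, -z); pixel columns grow to the right and rows downward; lengths in m; the calibration is good to about 2 mm. A picture is of the moment at which its call begins. get_calibration takes no time and is no camera call.
- arm.finish_job(): hands the job in; it is judged then, once.
Trained networks look in the newest picture that a camera, given by its name, has taken for a name from the list of things; names that differ only in an ending like _2 or _b are one class to them, and where a whole thing is asked for, a point or a joint stands for the part that bears it (a point fixed in the world has none). Each returns a list of dicts, best first, with "conf" (0 to 1); they miss things now and then, are a little off and sometimes report something else, mostly with a low value. They report only what shows in the picture. A call takes as long as a camera call. They do not tell look-alikes from the thing itself.
- imaging.outline_of(camera, label): "region" (420x560 bool, what is visible of it) and "at" ([row, column] in pixels, amid what is visible of it).
The state is a dict: "time": time; "joint_positions": joint angles; "qd": joint speeds; "effort": joint torques, N m; "tcp_pos": TCP position; "tcp_rot": TCP orientation; "force": force on the tool from outside, world axes, zero at the start; "moment": the same for the moment, N m; "opening": finger opening in m; "grip_force": force on a finger pad.
Only numpy, scipy, OpenCV 4.12 (cv2) and the standard library are available. Lean on these libraries where they do the work, as an engineer would, in place of code of your own. Each camera call takes 0.05 s, during which the arm holds its last target. There are 200 camera calls.

## Task

Take the blue marker off the centrifuge lid and lay it flat in the green marker tray, inside its rim, parallel to the two markers there and with its cap pointing the same way as theirs, then let go of it. Next take the centrifuge lid by its red ball knob, pull the latch sideways against its spring until its fork is clear of the ball stud, raise the lid by the knob to about 45 degrees open, and finish there still gripping the knob and holding the lid up, because it falls shut by itself. Leave everything else on the bench where it is, the two other markers too.

Things in the scene. Friction and masses are not known exactly. Their poses are not given: they have to be found in the camera images.
- centrifuge: white bench micro-centrifuge, fixed. Origin on the bench, z up, front panel to -x; spans x -140..120, y -110..110 mm. Lid: grey slab with flush clear window, x -85..100, y -104..104, top at z 124 when shut, 0.4 kg. On it near the front: black rail x -56..-50, y -52..52, 6 high; spring housing x -84..-50, y 55..69, 13 high; behind them the lid top is flat
- hinge (a point): middle of the lid's hinge line, at (95, 0, 108) mm in the centrifuge's frame; the line runs along the centrifuge's y, so the lid's front edge and the knob rise in an arc in its x-z plane. With lid shut and latch at 0 the knob's centre is 167 mm in front of (centrifuge -x) and 56 mm above it
- ball_stud (a point): centre of the fixed steel ball, 16 mm across, on a 7 mm stud on the 100 mm high ledge in front of the lid, at (-100, -26, 138) mm in the centrifuge's frame. The latch's forked steel plate sits under the ball and so bolts the lid down
- knob (a point): centre of the red ball knob, 24 mm across, on a 10 mm stem on the latch's sliding plate: at (-72, 0, 164) mm in the centrifuge's frame when latched and shut, 40 mm above the lid top, 33 above the plate. Pinch it from above. It moves with latch and lid and can turn between the fingers: the gripper may stay pointing straight down as the lid swings up under it
- latch (a joint): travel of the latch slide in m: 0 latched (the spring holds it there), growing as the knob is pulled toward the centrifuge's +y; stop at 0.018. From 0.0105 the fork is clear of the ball and the lid can rise. The spring pulls back with 4 N at 0 and 10 N at the stop
- lid (a joint): opening angle of the lid in rad: 0 shut, growing as its front edge rises, stop at 1.5. No stay: it falls shut when let go. While latched it has only about 0.006 rad of play
- marker_blue: flat-sided marker pen, white barrel, blue cap, lying on the lid behind the latch, cap within 75 degrees of the centrifuge's +x. A plain bar 126 long (x) x 18 wide (y) x 15 mm high, 22 g, pinched across its width; origin at the centre of its underside, x toward the cap end, z up
- marker_blue_cap (a point): cap end of the blue marker: (63, 0, 7.5) mm in its frame
- tray: shallow green tray, fixed, left or right of the centrifuge, 190 (x) x 160 (y) mm, rim 12 high and 3 mm thick, floor 3 mm above the bench. Origin: centre of its underside, z up. Its two markers lie side by side in its -y half, within a few degrees of its x axis, caps toward its +x; its +y half is free, with room for the blue marker and the fingers about y = +35 mm
- marker_red: marker of the same shape with a red cap, in the tray at about y = -52 mm, origin at the centre of its underside, x toward the cap
- marker_black: marker of the same shape with a black cap, in the tray at about y = -22 mm, origin at the centre of its underside, x toward the cap
- rack: light blue tube rack holding capped blood tubes, 200 (x) x 60 (y) mm, 103 mm high over the caps, on the other side of the centrifuge from the tray; origin: centre of its underside
- dropper_red: small white dropper bottle with a red cap, 27 mm across, 74 mm high, upright; origin: centre of its underside
- dropper_black: small amber dropper bottle with a black cap, 27 mm across, 74 mm high, upright; origin: centre of its underside
- dropper_white: small blue dropper bottle with a white cap, 27 mm across, 74 mm high, upright; origin: centre of its underside
- jar: white specimen jar with a grey lid, 56 mm across, 65 mm high, upright; origin: centre of its underside
Mind the look-alikes: they are no part of the job. Leave any pink look-alike of the marker_black alone.

How it is judged:
On the way, in this order (a step that is already met when the one before it is completed fails the run):
1. the blue marker lies flat in the tray, parallel to the others, cap the same way, let go (x of marker_blue in the frame of tray between -0.04 and 0.04 m and y of marker_blue in the frame of tray between -0.074 and 0.074 m and z of marker_blue in the frame of tray between -0.002 and 0.007 m and angle between marker_blue's own z axis and vertical below 0.12 rad and angle between the x axis of marker_blue and the x axis of marker_black, either way round below 0.26 rad and x of marker_blue_cap in the frame of tray above 0.01 m and contact force between the fingers and marker_blue below 0.05 N and linear speed of marker_blue below 0.03 m/s), for 0.2 s.
2. the latch is pulled sideways clear of the ball stud while the lid is still down (value of joint latch above 0.0105 m and value of joint lid below 0.06 rad), for 0.1 s.
3. the lid is raised to about 45 degrees (value of joint lid between 0.61 and 0.96 rad), for 0.2 s.
At the end, for the whole second after the job is handed in: Lid still, 35 to 55 degrees open, fingers on its red knob (over 1 N, grasp point within 30 mm of it). Blue marker flat on the tray floor inside the rim, middle within 40 mm of the tray's along x, within 15 degrees of the black one, cap the same way. Others moved under 25 mm, not tipped (all of step 3 and x of marker_blue in the frame of tray between -0.04 and 0.04 m and y of marker_blue in the frame of tray between -0.074 and 0.074 m and z of marker_blue in the frame of tray between -0.002 and 0.007 m and angle between marker_blue's own z axis and vertical below 0.12 rad and angle between the x axis of marker_blue and the x axis of marker_black, either way round below 0.26 rad and x of marker_blue_cap in the frame of tray above 0.01 m and linear speed of marker_blue below 0.03 m/s and velocity of joint lid between -0.05 and 0.05 rad/s and contact force between the fingers and centrifuge above 1 N and distance between the grasp point and knob below 0.03 m); the arm keeps its last pose, push and grip.
It fails at once if another thing on the bench is pushed more than 25 mm or tipped over (distance of any of marker_red, marker_black, rack, dropper_red, dropper_black, dropper_white, jar from where it was at the start of the episode above 0.025 m or angle between any of marker_red, marker_black, rack, dropper_red, dropper_black, dropper_white, jar's own z axis and vertical above 0.35 rad).
It also fails if it takes over 58 s, if anything falls off the work surface, if the arm or the gripper's body presses on something with over 40 N, if the wrist force passes 120 N, or if a joint passes its speed limit or range.

## Working session

There is one attempt and no reset: what is moved stays moved. The work goes in short steps, Python scripts to look and compute and a shell command to move; the robot and the scene stay as the last step left them, time stands still between calls to the robot, and variables do not carry over. Pictures are saved under pics/ and viewed, at most 10 in all, crops included, and the job is handed in when it is done.

```bash
ls; mkdir -p pics; python3 - <<'E'
from plant import telemetry, imaging, arm
import cv2,numpy as np
for c in("top","side"):
    im=imaging.camera(c); cv2.imwrite(f"pics/{c}0.png",im[:,:,::-1])
    k=imaging.get_calibration(c); print(c,np.round(k["intrinsics"],1).tolist(),np.round(k["extrinsics"],3).tolist(),[x for x in k])
    for l in("centrifuge","knob","ball_stud","marker_blue","marker_blue_cap","tray","marker_black","marker_red","rack","jar","dropper_red","dropper_black","dropper_white"):
        try: print(l,[(round(d["conf"],2),np.round(d["at"]).tolist(),int(d["region"].sum())) for d in imaging.outline_of(c,l)])
        except Exception as e: print(l,e)
o=telemetry.get_obs();print(o, arm.tcp_to_grasp)
E
```

```text
pics
top [[400.5, 0.0, 277.3], [0.0, 400.5, 207.2], [0.0, 0.0, 1.0]] [[0.024, -1.0, -0.004, 0.071], [0.998, 0.024, 0.057, -0.557], [-0.057, -0.005, 0.998, -1.193], [0.0, 0.0, 0.0, 1.0]] ['intrinsics', 'extrinsics']
centrifuge [(0.69, [216.0, 311.0], 6815), (0.61, [197.0, 319.0], 327)]
knob [(0.84, [240.0, 314.0], 429)]
ball_stud [(0.79, [212.0, 310.0], 6990)]
marker_blue [(0.74, [196.0, 323.0], 333), (0.72, [246.0, 206.0], 253), (0.3, [253.0, 420.0], 1980)]
marker_blue_cap [(0.64, [198.0, 319.0], 273)]
tray [(0.77, [252.0, 194.0], 2860)]
marker_black [(0.83, [256.0, 135.0], 273), (0.48, [244.0, 208.0], 249)]
marker_red [(0.63, [246.0, 217.0], 256)]
rack [(0.81, [252.0, 420.0], 1944)]
jar [(0.85, [164.0, 415.0], 364), (0.61, [212.0, 310.0], 7172), (0.37, [243.0, 208.0], 254)]
dropper_red [(0.61, [155.0, 231.0], 92), (0.53, [239.0, 312.0], 374)]
dropper_black [(0.66, [163.0, 210.0], 85)]
dropper_white [(0.74, [237.0, 311.0], 326), (0.41, [176.0, 171.0], 66)]
side [[482.2, 0.0, 276.7], [0.0, 482.2, 211.9], [0.0, 0.0, 1.0]] [[-0.839, -0.545, -0.008, 0.52], [0.337, -0.531, 0.777, -0.271],
[... 866 characters left out ...]
15)]
{'time': 1.4, 'joint_positions': array([ 8.96678371e-01,  3.80609571e-01,  1.29741374e+00,  7.52556192e-06,
        1.46363971e+00, -2.15298006e-01]), 'qd': array([-0.00084542,  0.001248  , -0.00098122, -0.00067661, -0.00068537,
       -0.00029054]), 'effort': array([ 6.56877255e-04, -4.37788582e+01, -2.24727809e+01,  7.14324857e-02,
        3.13801621e-02, -8.44367776e-06]), 'tcp_pos': array([0.24356911, 0.49309191, 0.23873862]), 'tcp_rot': array([ 2.27403388e-01,  9.73800646e-01, -3.01503588e-05, -1.85122674e-05]), 'force': array([-0.63594743,  0.73903317, -0.77881687]), 'moment': array([ 0.018185  , -0.02642536, -0.02925198]), 'grip_force': 0.0, 'opening': 0.08778441794508293} 0.0187
```

```bash
python3 - <<'E'
import cv2
a=cv2.imread("pics/top0.png")[130:310,110:480]; cv2.imwrite("pics/t1.png",cv2.resize(a,None,fx=2.15,fy=2.15,interpolation=cv2.INTER_CUBIC))
a=cv2.imread("pics/side0.png")[140:420,150:450]; cv2.imwrite("pics/s1.png",cv2.resize(a,None,fx=2.1,fy=2.1,interpolation=cv2.INTER_CUBIC))
E
```

```text
(no output)
```

View pics/t1.png

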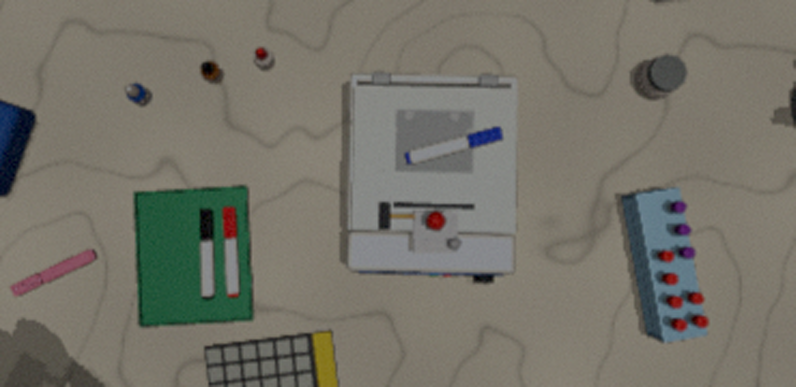

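View pics/s1.png

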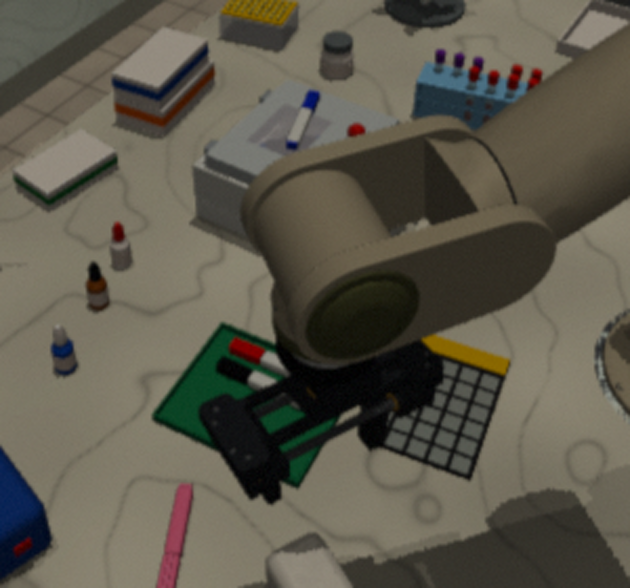

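```bash
cat > h.py <<'E'
from plant import telemetry, imaging, arm
import cv2,numpy as np
def ray(c,rc):
    k=imaging.get_calibration(c);K=k["intrinsics"];E=np.array(k["extrinsics"]);R=E[:3,:3]
    p=np.linalg.solve(K,[rc[1],rc[0],1]);d=R.T@np.array([p[0],-p[1],-p[2]]);return -R.T@E[:3,3],d
def at(c,rc,z):
    o,d=ray(c,rc);return (o+d*(z-o[2])/d[2])
def proj(c,P):
    k=imaging.get_calibration(c);E=np.array(k["extrinsics"]);q=E[:3,:3]@np.array(P)+E[:3,3]
    u=k["intrinsics"]@[q[0],-q[1],-q[2]];return u[1]/u[2],u[0]/u[2]
def comp(im,lo,hi,mi=15,roi=None):
    m=cv2.inRange(cv2.cvtColor(im,cv2.COLOR_RGB2HSV),lo,hi)
    if roi: r=np.zeros_like(m);r[roi[0]:roi[1],roi[2]:roi[3]]=1;m*=r
    n,l,s,c=cv2.connectedComponentsWithStats(m);return [(s[i,4],c[i][::-1],l==i) for i in range(1,n) if s[i,4]>=mi]
def rect(m):
    p=np.argwhere(m).astype(np.float32);return cv2.boxPoints(cv2.minAreaRect(p))
E
python3 - <<'E'
from h import *
im=cv2.imread("pics/top0.png")[:,:,::-1].copy()
np.set_printoptions(precision=4,suppress=True)
g=max(comp(im,(40,80,30),(85,255,255),500),key=lambda t:t[0]);b=np.array([at("top",x,.012)[:2] for x in rect(g[2])]);print("tray",g[0],b.tolist(),b.mean(0))
for n,lo,hi in(("blue",(105,120,40),(130,255,255)),("redA",(0,120,60),(8,255,255)),("redB",(172,120,60),(180,255,255))):
    for a,c,m in comp(im,lo,hi,12,(130,310,110,480)): print(n,a,c,at("top",c,.139)[:2],at("top",c,.018)[:2],at("top",c,.17)[:2])
# blue marker whole
w=lambda z,pts:[at("top",(130+y/2.15,110+x/2.15),z)[:2] for x,y in pts]
print("blue ends",w(.134,[(407,158),(502,133)]))
print("rail",w(.130,[(394,205.5),(474,207)]))
print("lid corners",w(.124,[(352,76),(516,76),(515,234),(349,230)]))
print("black",w(.018,[(207,209),(206.5,297)]),"red",w(.018,[(230,208),(232.5,297)]))
E
```

```text
tray 2685 [[0.5234780852597564, 0.2454073465558172], [0.5116966858791381, 0.40464821866390127], [0.32555510117758857, 0.3880385077710857], [0.33726046016278866, 0.23019408016216114]] [0.4245 0.3171]
blue 22 [173.3636 174.4091] [0.6334 0.3668] [0.6499 0.399 ] [0.6292 0.3585]
blue 203 [190.1576 113.2857] [0.5835 0.5316] [0.5944 0.5821] [0.5808 0.5186]
blue 87 [193.2529 335.0805] [ 0.5894 -0.072 ] [ 0.6009 -0.0887] [ 0.5864 -0.0677]
blue 12 [196.9167 117.75  ] [0.5654 0.5185] [0.5742 0.5677] [0.5631 0.5059]
redA 13 [153.9231 230.6923] [0.6905 0.2149] [0.7133 0.2301] [0.6847 0.211 ]
redA 59 [232.7119 216.339 ] [0.4747 0.2471] [0.4734 0.2659] [0.4751 0.2423]
redA 49 [232.3673 312.3061] [ 0.4819 -0.0122] [ 0.4814 -0.0223] [ 0.482  -0.0096]
redA 15 [248.7333 419.9333] [ 0.4449 -0.3026] [ 0.4403 -0.3451] [ 0.4461 -0.2917]
redA 16 [259.1875 421.625 ] [ 0.417  -0.3072] [ 0.4093 -0.3502] [ 0.419  -0.2962]
redA 21 [268.2857 434.    ] [ 0.3935 -0.3405] [ 0.3832 -0.3872] [ 0.3962 -0.3285]
redA 17 [269.7647 423.5882] [ 0.3889 -0.3126] [ 0.378  -0.3562] [ 0.3917 -0.3014]
redA 22 [279. 436.] [ 0.3651 -0.3459] [ 0.3516 -0.3932] [ 0.3686 -0.3338]
redA 15 [280.5333 425.6   ] [ 0.3604 -0.3181] [ 0.3463 -0.3623] [ 0.364  -0.3067]
blue ends [array([0.5595, 0.0243]), array([ 0.5942, -0.0955])]
rail [array([0.4991, 0.0393]), array([ 0.4996, -0.0621])]
lid corners [array([0.6642, 0.0968]), array([ 0.6692, -0.114 ]), array([ 0.4666, -0.1155]), array([0.4666, 0.0957])]
black [array([0.4892, 0.2968]), array([0.367 , 0.2933])] red [array([0.4914, 0.2646]), array([0.3679, 0.2571])]
```

Candidates: the marker with the blue cap on the lid (row 198, col 320; length 125 mm at lid height, so it fits), the pink look-alike (row 256, col 135, on the bench), and the tray's black (col 207) and red (col 217) markers. I choose the one on the lid. I'll check it in a crop and turn the gripper.

```bash
cat >> h.py <<'E'
from scipy.spatial.transform import Rotation as Ro
def go(x,y,z,yawdeg):
    o=telemetry.get_obs();R=Ro.from_quat(o["tcp_rot"]).as_matrix();c,s=np.cos(np.radians(yawdeg)),np.sin(np.radians(yawdeg))
    T=np.array([[s,c,0],[-c,s,0],[0,0,-1.]])
    T=np.array([[s,c,0],[-c,s,0],[0,0,-1.]]); 
    d=np.array([x,y,z])-o["tcp_pos"]
    print("t",round(o["time"],2),"tcp",o["tcp_pos"].round(4),"shift now",(R.T@d).round(4),"after turn",(T.T@d).round(4),"turn",Ro.from_matrix(R.T@T).as_rotvec().round(4),"open",round(o["opening"],4),"grip",round(o["grip_force"],1),"F",np.round(o["force"],1),"q",o["joint_positions"].round(2))
E
python3 - <<'E'
from h import *
a=cv2.imread("pics/top0.png")[165:255,265:365]; cv2.imwrite("pics/c1.png",cv2.resize(a,None,fx=5,fy=5,interpolation=cv2.INTER_CUBIC))
go(.577,-.0356,.2387,16.2)
E
```

```text
Traceback (most recent call last):
  File "h.py", line 23, in go
    print("t",round(o["time"],2),"tcp",o["tcp_pos"].round(4),"shift now",(R.T@d).round(4),"after turn",(T.T@d).round(4),"turn",Ro.from_matrix(R.T@T).as_rotvec().round(4),"open",round(o["opening"],4),"grip",round(o["grip_force"],1),"F",np.round(o["force"],1),"q",o["joint_positions"].round(2))
                                                                                                                               ~~~~~~~~~~~~~~^^^^^^^
  File "scipy/spatial/transform/_rotation.pyx", line 1143, in scipy.spatial.transform._rotation.Rotation.from_matrix
ValueError: Non-positive determinant (left-handed or null coordinate frame) in rotation matrix 0: [[-6.75442121e-01 -7.37413005e-01 -2.23419283e-05]
 [-7.37413005e-01  6.75442119e-01  6.71403824e-05]
 [ 3.44195118e-05 -6.18246708e-05  9.99999997e-01]].
```

View pics/c1.png

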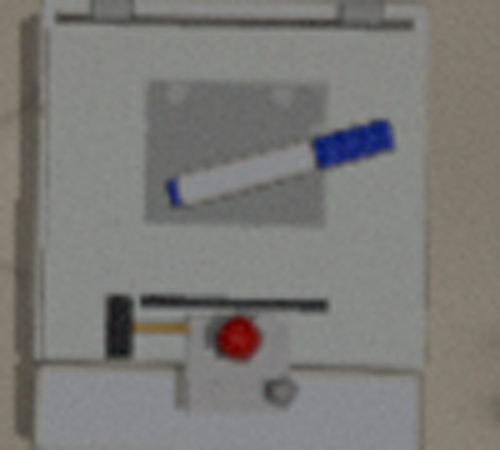

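```bash
python3 -m handwheel '[{"xyz":[0,0,0],"turn":[0,0,0.118],"gripper":0.045},{"xyz":[0,0,0],"turn":[0,0,0.118],"gripper":0.045},{"xyz":[0,0,0],"turn":[0,0,0.118],"gripper":0.045},{"xyz":[0,0,0],"turn":[0,0,0.118],"gripper":0.045},{"xyz":[0,0,0],"turn":[0,0,0.118],"gripper":0.045}]' 20
python3 -m handwheel '[{"xyz":[0,0,0],"turn":[0,0,0.12],"gripper":0.045},{"xyz":[0,0,0],"turn":[0,0,0.119],"gripper":0.045},{"xyz":[0,0,0],"turn":[0,0,0],"gripper":0.045}]'
python3 -c "
from h import *
go(.577,-.0356,.2387,16.2)"
```

```text
time: 1.82
tcp_pos: [0.2436, 0.4931, 0.2388]
tcp_rot: [0.503, 0.864, 0.0, 0.0]
force: [-0.2, 0.2, 0.1]
opening: 0.057
grip_force: 0.0
time: 2.07
tcp_pos: [0.2436, 0.4931, 0.2388]
tcp_rot: [0.602, 0.798, 0.0, -0.0]
force: [0.1, -0.0, 0.6]
opening: 0.0453
grip_force: 0.0Traceback (most recent call last):
  File "<string>", line 3, in <module>
    go(.577,-.0356,.2387,16.2)
    ~~^^^^^^^^^^^^^^^^^^^^^^^^
  File "h.py", line 23, in go
    print("t",round(o["time"],2),"tcp",o["tcp_pos"].round(4),"shift now",(R.T@d).round(4),"after turn",(T.T@d).round(4),"turn",Ro.from_matrix(R.T@T).as_rotvec().round(4),"open",round(o["opening"],4),"grip",round(o["grip_force"],1),"F",np.round(o["force"],1),"q",o["joint_positions"].round(2))
                                                                                                                               ~~~~~~~~~~~~~~^^^^^^^
  File "scipy/spatial/transform/_rotation.pyx", line 1143, in scipy.spatial.transform._rotation.Rotation.from_matrix
ValueError: Non-positive determinant (left-handed or null coordinate frame) in rotation matrix 0: [[-9.99992022e-01  3.99448560e-03 -1.45874258e-05]
 [ 3.99448587e-03  9.99992022e-01 -1.90127739e-05]
 [-1.45113631e-05  1.90708915e-05  1.00000000e+00]].
```

The crop shows the blue marker with a white barrel and its cap at right (row 192, col 343), its tail at (203, 299), and the knob at (232, 312) with the stud to its right. The choice is confirmed.

```bash
sed -i 's/\[\[s,c,0\],\[-c,s,0\]/[[-s,c,0],[c,s,0]/' h.py; python3 -c "
from h import *
go(.577,-.0356,.2387,16.2)"
```

```text
t 2.07 tcp [0.2436 0.4931 0.2388] shift now [-6.000e-01  1.751e-01  1.000e-04] after turn [-6.007e-01  1.727e-01  1.000e-04] turn [ 0.    -0.    -0.004] open 0.0453 grip 0.0 F [ 0.1 -0.   0.6] q [0.9  0.38 1.3  0.   1.46 0.62]
```

```bash
python3 -m handwheel '[{"xyz":[-0.038,0.011,0],"turn":[0,0,0],"gripper":0.045},{"xyz":[-0.038,0.011,0],"turn":[0,0,0],"gripper":0.045},{"xyz":[-0.038,0.011,0],"turn":[0,0,0],"gripper":0.045},{"xyz":[-0.038,0.011,0],"turn":[0,0,0],"gripper":0.045},{"xyz":[-0.038,0.011,0],"turn":[0,0,0],"gripper":0.045}]'
python3 -m handwheel '[{"xyz":[-0.038,0.011,0],"turn":[0,0,0],"gripper":0.045},{"xyz":[-0.038,0.011,0],"turn":[0,0,0],"gripper":0.045},{"xyz":[-0.038,0.011,0],"turn":[0,0,0],"gripper":0.045},{"xyz":[-0.038,0.011,0],"turn":[0,0,0],"gripper":0.045},{"xyz":[-0.038,0.011,0],"turn":[0,0,0],"gripper":0.045}]'
python3 -m handwheel '[{"xyz":[-0.038,0.011,0],"turn":[0,0,0],"gripper":0.045},{"xyz":[-0.038,0.011,0],"turn":[0,0,0],"gripper":0.045},{"xyz":[-0.038,0.011,0],"turn":[0,0,0],"gripper":0.045},{"xyz":[-0.038,0.011,0],"turn":[0,0,0],"gripper":0.045},{"xyz":[-0.03,0.009,0],"turn":[0,0,0],"gripper":0.045}]'
python3 -m handwheel '[{"xyz":[0,0,0.02],"turn":[0,0,0],"gripper":0.045},{"xyz":[0,0,0.02],"turn":[0,0,0],"gripper":0.045},{"xyz":[0,0,0],"turn":[0,0,0],"gripper":0.045}]'
python3 -c "
from h import *
im=imaging.camera('side');go(.577,-.0356,.128,16.2)
for l in ('marker_blue','knob','marker_blue_cap'):
  for d in imaging.outline_of('side',l)[:2]:
    print(l,d['conf'],np.round(d['at']),at('side',d['at'],.13).round(4),at('side',d['at'],.164).round(4))
a=im[120:270,200:400,::-1];cv2.imwrite('pics/s2.png',cv2.resize(a,None,fx=4,fy=4,interpolation=cv2.INTER_CUBIC))
for p in ((.5595,.0243,.134),(.5942,-.0955,.134),(.481,-.01,.164)): r,c=proj('side',p);print((c-200)*4,(r-120)*4)
"
```

```text
time: 2.48
tcp_pos: [0.35, 0.3244, 0.2389]
tcp_rot: [0.598, 0.801, 0.0, 0.0]
force: [0.5, 0.4, -0.1]
opening: 0.0452
grip_force: 0.0
time: 2.9
tcp_pos: [0.456, 0.1571, 0.239]
tcp_rot: [0.599, 0.801, 0.0, 0.0]
force: [1.3, 1.8, 0.1]
opening: 0.0447
grip_force: 0.0
time: 3.32
tcp_pos: [0.5581, -0.0037, 0.2386]
tcp_rot: [0.599, 0.801, -0.0, 0.0]
force: [0.3, 0.2, 0.1]
opening: 0.045
grip_force: 0.0
time: 3.57
tcp_pos: [0.5557, -0.0014, 0.1953]
tcp_rot: [0.599, 0.8, -0.001, -0.003]
force: [-0.8, 0.1, -0.4]
opening: 0.045
grip_force: 0.0
t 3.62 tcp [ 0.5563 -0.0011  0.1974] shift now [-0.0391  0.0103  0.0693] after turn [-0.0389  0.0102  0.0694] turn [-0.0033 -0.0018  0.0028] open 0.0454 grip 0.0 F [-1.4  0.6 -0.1] q [-0.21  0.43  1.35 -0.    1.37 -0.5 ]
marker_blue 0.74 [198. 296.] [ 0.5745 -0.0335  0.13  ] [0.5518 0.005  0.164 ]
knob 0.74 [214. 321.] [ 0.4763 -0.0086  0.13  ] [0.4575 0.0289 0.164 ]
marker_blue_cap 0.68 [192. 296.] [ 0.5876 -0.0545  0.13  ] [ 0.5644 -0.0152  0.164 ]
marker_blue_cap 0.56 [210. 295.] [0.5475 0.0149 0.13  ] [0.5258 0.0515 0.164 ]
358.4931989680092 354.85965171734347
403.35208311931524 255.39313386324181
482.27394613278557 332.64439662985524
```

View pics/s2.png

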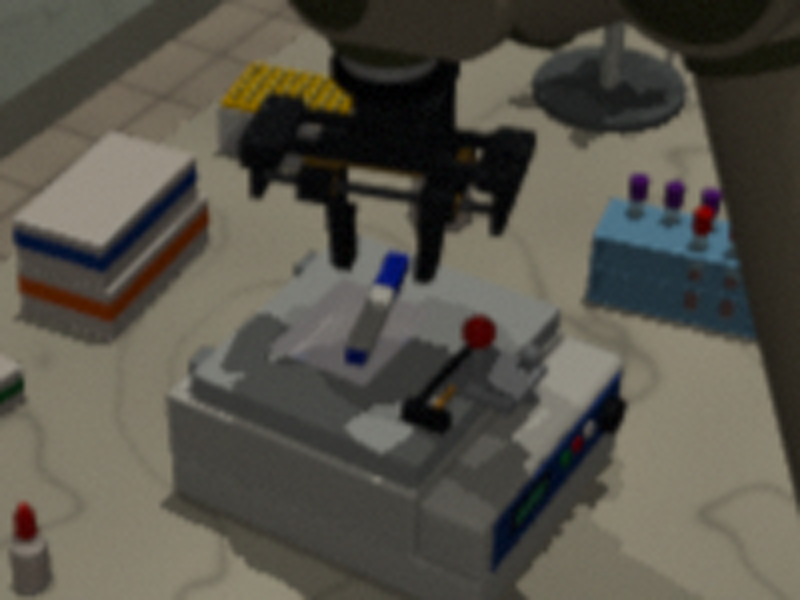

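The side view shows the marker ends at (358,357) and (400,257) and the knob at (480,331). All are within a few crop pixels of my projected estimates, so I'll go on to the grasp.

```bash
python3 -m handwheel '[{"xyz":[-0.02,0.005,0],"turn":[0,0,0],"gripper":0.045},{"xyz":[-0.019,0.005,0],"turn":[0,0,0],"gripper":0.045},{"xyz":[0,0,0],"turn":[0,0,0],"gripper":0.045}]'
python3 -c "
from h import *
go(.577,-.0356,.128,16.2)"
```

```text
time: 4.02
tcp_pos: [0.5791, -0.0377, 0.2]
tcp_rot: [0.6, 0.8, 0.0, 0.002]
force: [0.3, 0.0, 0.2]
opening: 0.0451
grip_force: 0.0
t 4.02 tcp [ 0.5791 -0.0377  0.2   ] shift now [ 0.0028 -0.0016  0.072 ] after turn [ 0.0026 -0.0014  0.072 ] turn [ 0.0025  0.0023 -0.0001] open 0.0451 grip 0.0 F [0.3 0.  0.2] q [-0.27  0.46  1.28 -0.    1.4  -0.55]
```

```bash
python3 -m handwheel '[{"xyz":[0.001,-0.001,0.02],"turn":[0,0,0],"gripper":0.045},{"xyz":[0.001,0,0.02],"turn":[0,0,0],"gripper":0.045},{"xyz":[0,0,0.02],"turn":[0,0,0],"gripper":0.045},{"xyz":[0,0,0.01],"turn":[0,0,0],"gripper":0.045},{"xyz":[0,0,0],"turn":[0,0,0],"gripper":0.045}]'
python3 -c "
from h import *
go(.577,-.0356,.128,16.2)"
```

```text
time: 4.43
tcp_pos: [0.5752, -0.0333, 0.1276]
tcp_rot: [0.6, 0.8, -0.0, -0.001]
force: [0.5, -0.4, 1.1]
opening: 0.0451
grip_force: 0.0
t 4.43 tcp [ 0.5752 -0.0333  0.1276] shift now [-0.0027  0.0011 -0.0004] after turn [-0.0027  0.0011 -0.0004] turn [-0.0023 -0.0015  0.0012] open 0.0451 grip 0.0 F [ 0.5 -0.4  1.1] q [-0.26  0.53  1.39  0.    1.23 -0.55]
```

```bash
python3 -m handwheel '[{"xyz":[-0.002,0,0],"turn":[0,0,0],"gripper":0.01},{"xyz":[0,0,0],"turn":[0,0,0],"gripper":0.01},{"xyz":[0,0,0],"turn":[0,0,0],"gripper":0.01},{"xyz":[0,0,0],"turn":[0,0,0],"gripper":0.01},{"xyz":[0,0,0],"turn":[0,0,0],"gripper":0.01}]' 20
python3 -m handwheel '[{"xyz":[0,0,-0.01],"turn":[0,0,0],"gripper":0.01},{"xyz":[0,0,-0.02],"turn":[0,0,0],"gripper":0.01},{"xyz":[0,0,-0.025],"turn":[0,0,0],"gripper":0.01},{"xyz":[0,0,-0.02],"turn":[0,0,0],"gripper":0.01},{"xyz":[0,0,0],"turn":[0,0,0],"gripper":0.01}]'
python3 -c "
from h import *
im=imaging.camera('side');go(.4218,.351,.2,93.8)
a=im[120:270,200:400,::-1];cv2.imwrite('pics/s3.png',cv2.resize(a,None,fx=4,fy=4,interpolation=cv2.INTER_CUBIC))"
```

```text
time: 4.85
tcp_pos: [0.577, -0.036, 0.1297]
tcp_rot: [0.6, 0.8, 0.0, 0.001]
force: [-0.6, 0.8, 3.1]
opening: 0.0176
grip_force: 20.0
time: 5.27
tcp_pos: [0.5779, -0.0363, 0.2085]
tcp_rot: [0.6, 0.8, 0.001, 0.004]
force: [-0.0, -0.4, 0.5]
opening: 0.0174
grip_force: 20.0
t 5.32 tcp [ 0.5772 -0.0361  0.2061] shift now [ 0.4151 -0.0411  0.005 ] after turn [0.1294 0.3965 0.0061] turn [ 0.0016  0.0046 -1.354 ] open 0.0177 grip 20.0 F [ 0.2 -0.5 -1. ] q [-0.27  0.45  1.28 -0.    1.41 -0.55]
```

View pics/s3.png

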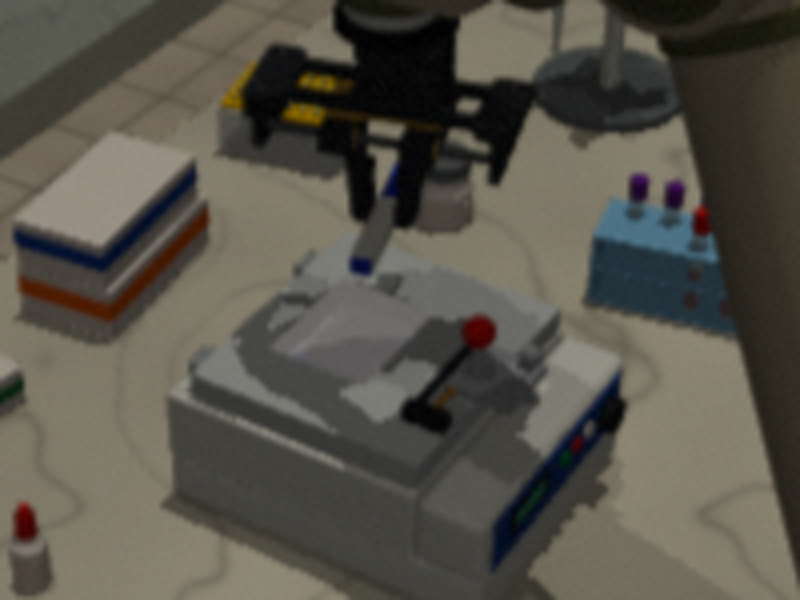

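The marker is held, with its tail at crop (362,265) and the lid empty below. Next, to the tray.

```bash
python3 -m handwheel '[{"xyz":[0.036,-0.0035,0],"turn":[0,0,0],"gripper":0.01},{"xyz":[0.038,-0.0037,0],"turn":[0,0,0],"gripper":0.01},{"xyz":[0.038,-0.0037,0],"turn":[0,0,0],"gripper":0.01},{"xyz":[0.038,-0.0037,0],"turn":[0,0,0],"gripper":0.01},{"xyz":[0.038,-0.0037,0],"turn":[0,0,0],"gripper":0.01}]'
python3 -m handwheel '[{"xyz":[0.038,-0.0037,0],"turn":[0,0,0],"gripper":0.01},{"xyz":[0.038,-0.0037,0],"turn":[0,0,0],"gripper":0.01},{"xyz":[0.038,-0.0037,0],"turn":[0,0,0],"gripper":0.01},{"xyz":[0.038,-0.0037,0],"turn":[0,0,0],"gripper":0.01},{"xyz":[0.038,-0.0037,0],"turn":[0,0,0],"gripper":0.01}]'
python3 -m handwheel '[{"xyz":[0.034,-0.0037,0],"turn":[0,0,0],"gripper":0.01},{"xyz":[0,0,0],"turn":[0,0,-0.1],"gripper":0.01},{"xyz":[0,0,0],"turn":[0,0,-0.114],"gripper":0.01},{"xyz":[0,0,0],"turn":[0,0,-0.114],"gripper":0.01},{"xyz":[0,0,0],"turn":[0,0,-0.114],"gripper":0.01}]'
python3 -m handwheel '[{"xyz":[0,0,0],"turn":[0,0,-0.114],"gripper":0.01},{"xyz":[0,0,0],"turn":[0,0,-0.114],"gripper":0.01},{"xyz":[0,0,0],"turn":[0,0,-0.114],"gripper":0.01},{"xyz":[0,0,0],"turn":[0,0,-0.114],"gripper":0.01},{"xyz":[0,0,0],"turn":[0,0,-0.114],"gripper":0.01}]'
python3 -m handwheel '[{"xyz":[0,0,0],"turn":[0,0,-0.114],"gripper":0.01},{"xyz":[0,0,0],"turn":[0,0,-0.114],"gripper":0.01},{"xyz":[0,0,0],"turn":[0,0,-0.114],"gripper":0.01},{"xyz":[0,0,0],"turn":[0,0,0],"gripper":0.01}]'
python3 -c "
from h import *
go(.4218,.351,.05,93.8)"
```

```text
time: 5.73
tcp_pos: [0.505, 0.1408, 0.2028]
tcp_rot: [0.601, 0.8, -0.001, -0.001]
force: [0.1, -0.1, -0.6]
opening: 0.0174
grip_force: 20.0
time: 6.15
tcp_pos: [0.4342, 0.3181, 0.2029]
tcp_rot: [0.6, 0.8, -0.001, -0.0]
force: [0.7, -0.6, -0.2]
opening: 0.0179
grip_force: 20.0
time: 6.57
tcp_pos: [0.4219, 0.3484, 0.2026]
tcp_rot: [0.408, 0.913, -0.001, -0.001]
force: [-0.2, -0.4, -0.0]
opening: 0.0178
grip_force: 20.0
time: 6.98
tcp_pos: [0.4221, 0.3481, 0.2027]
tcp_rot: [0.135, 0.991, -0.001, -0.001]
force: [0.8, -0.3, 0.1]
opening: 0.0176
grip_force: 20.0
time: 7.32
tcp_pos: [0.4222, 0.3481, 0.2028]
tcp_rot: [-0.035, 0.999, -0.0, -0.001]
force: [-0.0, -0.0, 0.5]
opening: 0.0178
grip_force: 20.0
t 7.32 tcp [0.4222 0.3481 0.2028] shift now [-1.000e-04  3.100e-03  1.528e-01] after turn [0.0002 0.0029 0.1528] turn [-0.0009 -0.0019  0.0039] open 0.0178 grip 20.0 F [-0.  -0.   0.5] q [ 0.47  0.41  1.37 -0.    1.37 -1.17]
```

```bash
python3 -m handwheel '[{"xyz":[0,0.003,0.035],"turn":[0,0,0],"gripper":0.01},{"xyz":[0,0,0.04],"turn":[0,0,0],"gripper":0.01},{"xyz":[0,0,0.04],"turn":[0,0,0],"gripper":0.01},{"xyz":[0,0,0.038],"turn":[0,0,0],"gripper":0.01},{"xyz":[0,0,0],"turn":[0,0,0],"gripper":0.01}]'
python3 -c "
from h import *
a=imaging.camera('side')[210:420,150:430,::-1];b=imaging.camera('top')[180:300,150:310,::-1]
go(.4218,.351,.009,93.8)
f=lambda a:cv2.resize(a,(400,300),interpolation=cv2.INTER_CUBIC)
cv2.imwrite('pics/p4.png',np.hstack([f(a),f(b)]))"
```

```text
time: 7.73
tcp_pos: [0.419, 0.3494, 0.0443]
tcp_rot: [-0.031, 0.999, -0.003, -0.006]
force: [-1.4, -1.1, -1.5]
opening: 0.0175
grip_force: 20.0
t 7.83 tcp [0.4222 0.3512 0.0507] shift now [ 0.0003 -0.0002  0.0417] after turn [ 0.0004 -0.0002  0.0417] turn [-0.0009 -0.0021 -0.0023] open 0.0174 grip 20.0 F [ 0.4  0.5 -0.1] q [ 0.48  0.59  1.55  0.    1.   -1.16]
```

View pics/p4.png

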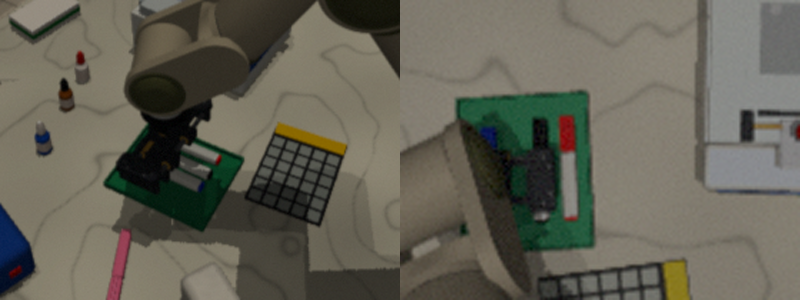

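The blue cap shows at the top (488,135 in the right half), beside the black cap at (540,133) and pointing the same way, inside the free half of the tray. I'll lower it gently.

```bash
python3 -m handwheel '[{"xyz":[0,0,0.015],"turn":[0,0,0],"gripper":0.01},{"xyz":[0,0,0.015],"turn":[0,0,0],"gripper":0.01},{"xyz":[0,0,0.007],"turn":[0,0,0],"gripper":0.01},{"xyz":[0,0,0.004],"turn":[0,0,0],"gripper":0.01},{"xyz":[0,0,0.001],"turn":[0,0,0],"gripper":0.01}]'
python3 -m handwheel '[{"xyz":[0,0,0.001],"turn":[0,0,0],"gripper":0.01},{"xyz":[0,0,0],"turn":[0,0,0],"gripper":0.01},{"xyz":[0,0,0],"turn":[0,0,0],"gripper":0.01}]'
```

```text
time: 8.25
tcp_pos: [0.423, 0.3516, 0.0098]
tcp_rot: [-0.033, 0.999, 0.0, 0.001]
force: [0.7, -0.1, 0.0]
opening: 0.0175
grip_force: 20.0
time: 8.5
tcp_pos: [0.423, 0.3516, 0.0087]
tcp_rot: [-0.033, 0.999, 0.0, 0.001]
force: [-0.0, -0.5, 3.1]
opening: 0.0178
grip_force: 20.0
```

Contact with the tray floor at 3 N, so I release with a narrow opening and back off.

```bash
python3 -m handwheel '[{"xyz":[0,0,0],"turn":[0,0,0],"gripper":0.034},{"xyz":[0,0,0],"turn":[0,0,0],"gripper":0.034},{"xyz":[0,0,0],"turn":[0,0,0],"gripper":0.034},{"xyz":[0,0,-0.01],"turn":[0,0,0],"gripper":0.034},{"xyz":[0,0,-0.03],"turn":[0,0,0],"gripper":0.034}]'
python3 -m handwheel '[{"xyz":[0,0,-0.04],"turn":[0,0,0],"gripper":0.034},{"xyz":[0,0,-0.04],"turn":[0,0,0],"gripper":0.05},{"xyz":[0,0,-0.04],"turn":[0,0,0],"gripper":0.05},{"xyz":[0,0,-0.04],"turn":[0,0,0],"gripper":0.05},{"xyz":[0,0,0],"turn":[0,0,0],"gripper":0.05}]'
python3 -c "
from h import *
go(.481,-.0105,.2,90)"
```

```text
time: 8.92
tcp_pos: [0.4208, 0.3504, 0.0457]
tcp_rot: [-0.033, 0.999, -0.002, -0.003]
force: [-0.7, -0.2, 0.1]
opening: 0.034
grip_force: 0.0
time: 9.33
tcp_pos: [0.4243, 0.3525, 0.2162]
tcp_rot: [-0.033, 0.999, 0.003, 0.006]
force: [-0.1, -0.4, 0.9]
opening: 0.0497
grip_force: 0.0
t 9.33 tcp [0.4243 0.3525 0.2162] shift now [-0.0322 -0.3661  0.0146] after turn [-0.0567 -0.363   0.0162] turn [0.006  0.0126 0.0665] open 0.0497 grip 0.0 F [-0.1 -0.4  0.9] q [ 0.48  0.39  1.34  0.    1.39 -1.16]
```

```bash
python3 -m handwheel '[{"xyz":[0,0,0],"turn":[0,0,0.067],"gripper":0.05},{"xyz":[-0.0057,-0.036,0],"turn":[0,0,0],"gripper":0.05},{"xyz":[-0.0057,-0.036,0],"turn":[0,0,0],"gripper":0.05},{"xyz":[-0.0057,-0.036,0],"turn":[0,0,0],"gripper":0.05},{"xyz":[-0.0057,-0.036,0],"turn":[0,0,0],"gripper":0.05}]'
python3 -m handwheel '[{"xyz":[-0.0057,-0.036,0],"turn":[0,0,0],"gripper":0.05},{"xyz":[-0.0057,-0.036,0],"turn":[0,0,0],"gripper":0.05},{"xyz":[-0.0057,-0.036,0],"turn":[0,0,0],"gripper":0.05},{"xyz":[-0.0057,-0.036,0],"turn":[0,0,0],"gripper":0.05},{"xyz":[-0.0057,-0.036,0],"turn":[0,0,0],"gripper":0.05}]'
python3 -m handwheel '[{"xyz":[-0.0057,-0.036,0],"turn":[0,0,0],"gripper":0.05},{"xyz":[0,0,0],"turn":[0,0,0],"gripper":0.05},{"xyz":[0,0,0],"turn":[0,0,0],"gripper":0.05}]'
python3 -c "
from h import *
t=imaging.camera('top');a=imaging.camera('side')
go(.481,-.0105,.146,90)
im=t
for n,lo,hi in(('blue',(105,120,40),(130,255,255)),('red',(0,120,60),(8,255,255))):
    for A,c,m in comp(im,lo,hi,12,(180,300,150,350)): print(n,A,c,at('top',c,.018)[:2],at('top',c,.17)[:2])
for A,c,m in comp(a,(0,120,60),(8,255,255),12,(150,260,260,350)):
    o,d=ray('side',c); s=(.481-o[0])/d[0]; print('side red',A,c,(o+d*s).round(4))
f=lambda a:cv2.resize(a,(400,300),interpolation=cv2.INTER_CUBIC)
cv2.imwrite('pics/p5.png',np.hstack([f(a[130:250,240:400,::-1]),f(t[195:295,160:293,::-1])]))"
```

```text
time: 9.75
tcp_pos: [0.4447, 0.2059, 0.2082]
tcp_rot: [-0.0, 1.0, 0.0, 0.0]
force: [0.5, 0.3, 0.4]
opening: 0.0499
grip_force: 0.0
time: 10.17
tcp_pos: [0.4732, 0.0256, 0.2083]
tcp_rot: [0.0, 1.0, -0.0, 0.0]
force: [-0.3, 0.0, 0.4]
opening: 0.05
grip_force: 0.0
time: 10.42
tcp_pos: [0.4791, -0.01, 0.2079]
tcp_rot: [0.002, 1.0, 0.0, -0.0]
force: [-0.2, 0.7, 0.4]
opening: 0.0502
grip_force: 0.0
t 10.52 tcp [ 0.4788 -0.0081  0.2079] shift now [-0.0022 -0.0024  0.0619] after turn [-0.0022 -0.0024  0.0619] turn [ 0.0003 -0.0001 -0.0006] open 0.0504 grip 0.0 F [ 0.2  0.6 -0.4] q [-0.26  0.28  1.54  0.    1.32 -1.84]
blue 83 [236.57831325 187.46987952] [0.45976161 0.35233319] [0.46310074 0.31776632]
red 61 [232.91803279 216.2295082 ] [0.47281013 0.26625549] [0.47450369 0.242544  ]
side red 35 [202.4        319.42857143] [ 0.481  -0.0029  0.1713]
```

View pics/p5.png

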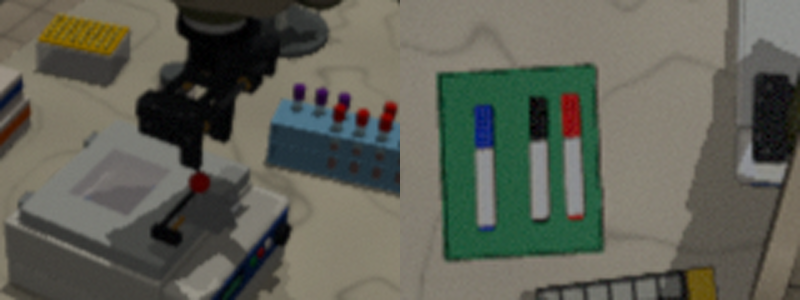

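The right half shows the blue marker flat in the tray, parallel to the others with its cap up like theirs (col 484, cap row 125). The left half shows the gripper above the knob at (200,183). Now I lower onto the knob.

```bash
python3 -m handwheel '[{"xyz":[-0.002,-0.002,0.015],"turn":[0,0,0],"gripper":0.05},{"xyz":[0,0,0.02],"turn":[0,0,0],"gripper":0.05},{"xyz":[0,0,0.017],"turn":[0,0,0],"gripper":0.05},{"xyz":[0,0,0.01],"turn":[0,0,0],"gripper":0.05},{"xyz":[0,0,0],"turn":[0,0,0],"gripper":0.05}]'
python3 -m handwheel '[{"xyz":[0,0,0],"turn":[0,0,0],"gripper":0.05},{"xyz":[0,0,0],"turn":[0,0,0],"gripper":0.05}]'
python3 -c "
from h import *
go(.481,-.0105,.146,90)"
```

```text
time: 10.93
tcp_pos: [0.48, -0.009, 0.1442]
tcp_rot: [-0.001, 1.0, 0.001, -0.002]
force: [-0.1, 0.3, -0.7]
opening: 0.0499
grip_force: 0.0
time: 11.1
tcp_pos: [0.4814, -0.01, 0.1466]
tcp_rot: [-0.0, 1.0, -0.0, 0.001]
force: [0.4, 0.1, 0.5]
opening: 0.05
grip_force: 0.0
t 11.1 tcp [ 0.4814 -0.01    0.1466] shift now [ 0.0004 -0.0005  0.0006] after turn [ 0.0004 -0.0005  0.0006] turn [-0.0003  0.0012  0.0005] open 0.05 grip 0.0 F [0.4 0.1 0.5] q [-0.27  0.36  1.63  0.    1.15 -1.84]
```

```bash
python3 -m handwheel '[{"xyz":[0,0,0],"turn":[0,0,0],"gripper":0.01},{"xyz":[0,0,0],"turn":[0,0,0],"gripper":0.01},{"xyz":[0,0,0],"turn":[0,0,0],"gripper":0.01},{"xyz":[0,0,0],"turn":[0,0,0],"gripper":0.01},{"xyz":[0,0,0],"turn":[0,0,0],"gripper":0.01}]' 40
python3 -m handwheel '[{"xyz":[0,0.004,0],"turn":[0,0,0],"gripper":0.01},{"xyz":[0,0.004,0],"turn":[0,0,0],"gripper":0.01},{"xyz":[0,0.004,0],"turn":[0,0,0],"gripper":0.01},{"xyz":[0,0.003,0],"turn":[0,0,0],"gripper":0.01},{"xyz":[0,0,0],"turn":[0,0,0],"gripper":0.01}]'
python3 -m handwheel '[{"xyz":[0,0,0],"turn":[0,0,0],"gripper":0.01}]'
```

```text
time: 11.52
tcp_pos: [0.4812, -0.0099, 0.146]
tcp_rot: [0.001, 1.0, 0.001, 0.0]
force: [0.4, 5.9, 1.8]
opening: 0.0211
grip_force: 39.8
time: 11.93
tcp_pos: [0.4812, 0.0037, 0.146]
tcp_rot: [0.0, 1.0, -0.001, 0.0]
force: [-1.5, -8.1, 1.4]
opening: 0.0204
grip_force: 39.8
time: 12.02
tcp_pos: [0.4813, 0.0034, 0.146]
tcp_rot: [0.0, 1.0, -0.001, 0.0]
force: [-1.9, -8.8, 1.4]
opening: 0.0207
grip_force: 39.8
```

```bash
python3 -m handwheel '[{"xyz":[0,0.0015,0],"turn":[0,0,0],"gripper":0.01},{"xyz":[0,0,0],"turn":[0,0,0],"gripper":0.01}]'
python3 -c "
from h import *
a=imaging.camera('side');t=imaging.camera('top');go(.481,.005,.146,90)
f=lambda a:cv2.resize(a,(400,300),interpolation=cv2.INTER_CUBIC)
cv2.imwrite('pics/p6.png',np.hstack([f(a[175:235,280:360,::-1]),f(t[180:255,260:360,::-1])]))"
```

```text
time: 12.18
tcp_pos: [0.4812, 0.0048, 0.146]
tcp_rot: [0.0, 1.0, -0.001, 0.0]
force: [-1.3, -8.5, 1.7]
opening: 0.021
grip_force: 39.8
t 12.28 tcp [0.4812 0.0047 0.146 ] shift now [0.0002 0.0003 0.    ] after turn [0.0002 0.0003 0.    ] turn [-0.0029  0.0002 -0.0008] open 0.0202 grip 39.8 F [-1.4 -9.   2.7] q [-0.24  0.36  1.63 -0.    1.15 -1.8 ]
```

View pics/p6.png

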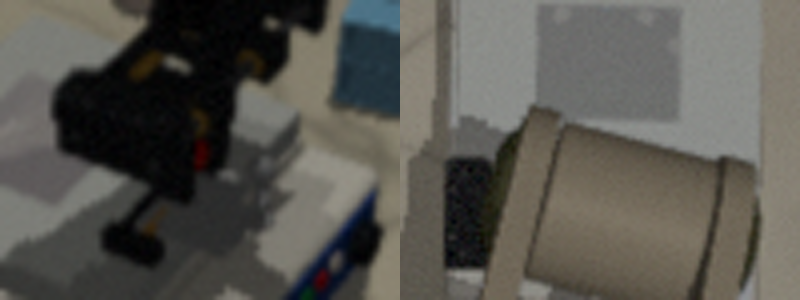

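The gripper closes around the knob, with red showing at crop (202,153), and the latch has been pulled about 15 mm against a 9 N spring. I'll lift along the arc.

```bash
python3 -m handwheel '[{"xyz":[-0.0026,0,-0.0072],"turn":[0,0,0],"gripper":0.01},{"xyz":[-0.0029,0,-0.0071],"turn":[0,0,0],"gripper":0.01},{"xyz":[-0.0032,0,-0.007],"turn":[0,0,0],"gripper":0.01},{"xyz":[-0.0035,0,-0.0068],"turn":[0,0,0],"gripper":0.01},{"xyz":[0,0,0],"turn":[0,0,0],"gripper":0.01}]'
```

```text
time: 12.7
tcp_pos: [0.4933, 0.0046, 0.1745]
tcp_rot: [0.001, 1.0, -0.002, -0.0]
force: [-2.8, -7.9, -0.5]
opening: 0.0211
grip_force: 40.0
```

```bash
python3 -m handwheel '[{"xyz":[-0.0039,0,-0.0067],"turn":[0,0,0],"gripper":0.01},{"xyz":[-0.004,0,-0.0065],"turn":[0,0,0],"gripper":0.01},{"xyz":[-0.0044,0,-0.0063],"turn":[0,0,0],"gripper":0.01},{"xyz":[-0.0046,0,-0.0061],"turn":[0,0,0],"gripper":0.01},{"xyz":[0,0,0],"turn":[0,0,0],"gripper":0.01}]'
python3 -c "
from h import *
a=imaging.camera('side');go(.481,.005,.146,90)
cv2.imwrite('pics/s7.png',cv2.resize(a[130:270,200:400,::-1],(600,420),interpolation=cv2.INTER_CUBIC))"
```

```text
time: 13.12
tcp_pos: [0.5109, 0.0045, 0.2]
tcp_rot: [0.001, 1.0, -0.002, 0.0]
force: [-1.2, -7.8, -1.5]
opening: 0.0214
grip_force: 40.0
t 13.17 tcp [0.5104 0.0046 0.1995] shift now [0.0293 0.0005 0.0535] after turn [0.0294 0.0004 0.0535] turn [-0.0029 -0.0005 -0.0014] open 0.0213 grip 40.1 F [-1.4 -8.8 -2.9] q [-0.22  0.35  1.47 -0.    1.32 -1.79]
```

View pics/s7.png

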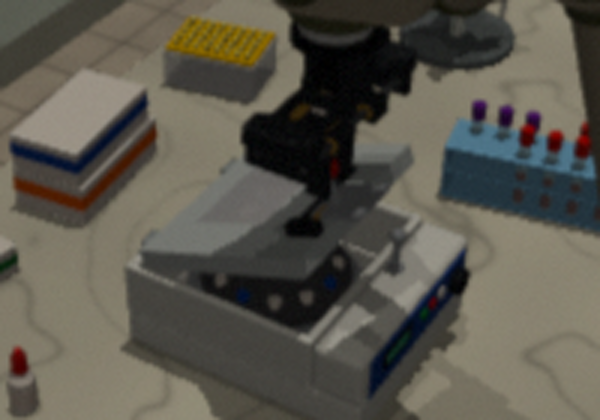

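The lid is up about 20 degrees with the rotor visible under it at (275,290) and the knob still in the fingers at (335,170). I'll continue to 45 degrees.

```bash
python3 -m handwheel '[{"xyz":[-0.0049,0,-0.0059],"turn":[0,0,0],"gripper":0.01},{"xyz":[-0.0052,0,-0.0057],"turn":[0,0,0],"gripper":0.01},{"xyz":[-0.0055,0,-0.0054],"turn":[0,0,0],"gripper":0.01},{"xyz":[-0.0056,0,-0.0053],"turn":[0,0,0],"gripper":0.01},{"xyz":[-0.0059,0,-0.005],"turn":[0,0,0],"gripper":0.01}]'
python3 -m handwheel '[{"xyz":[-0.006,0,-0.0047],"turn":[0,0,0],"gripper":0.01},{"xyz":[-0.0062,0,-0.0045],"turn":[0,0,0],"gripper":0.01},{"xyz":[-0.0065,0,-0.0041],"turn":[0,0,0],"gripper":0.01},{"xyz":[-0.0066,0,-0.0038],"turn":[0,0,0],"gripper":0.01},{"xyz":[-0.0068,0,-0.0036],"turn":[0,0,0],"gripper":0.01}]'
python3 -m handwheel '[{"xyz":[0,0,0],"turn":[0,0,0],"gripper":0.01},{"xyz":[0,0,0],"turn":[0,0,0],"gripper":0.01},{"xyz":[0,0,0],"turn":[0,0,0],"gripper":0.01},{"xyz":[0,0,0],"turn":[0,0,0],"gripper":0.01},{"xyz":[0,0,0],"turn":[0,0,0],"gripper":0.01}]'
python3 -c "
from h import *
a=imaging.camera('side');go(.569,.005,.248,90)
cv2.imwrite('pics/s8.png',cv2.resize(a[110:270,180:400,::-1],(600,436),interpolation=cv2.INTER_CUBIC))"
```

```text
time: 13.58
tcp_pos: [0.537, 0.0046, 0.2264]
tcp_rot: [0.001, 1.0, -0.001, -0.001]
force: [-1.2, -8.7, -4.3]
opening: 0.0211
grip_force: 40.1
time: 14.0
tcp_pos: [0.5692, 0.0044, 0.247]
tcp_rot: [0.001, 1.0, -0.001, -0.001]
force: [-2.2, -8.1, -2.6]
opening: 0.0213
grip_force: 40.0
time: 14.42
tcp_pos: [0.569, 0.0044, 0.2468]
tcp_rot: [0.001, 1.0, -0.001, -0.001]
force: [-1.8, -8.7, -3.0]
opening: 0.0214
grip_force: 40.0
t 14.47 tcp [0.569  0.0044 0.2468] shift now [ 0.      0.0006 -0.0012] after turn [ 0.      0.0006 -0.0012] turn [-0.0028 -0.0022 -0.0021] open 0.0215 grip 40.0 F [-1.1 -8.8 -2.5] q [-0.2   0.41  1.23 -0.    1.51 -1.77]
```

View pics/s8.png

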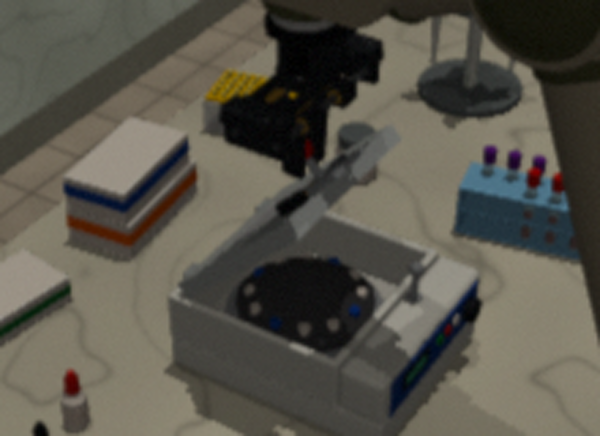

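The lid stands at about 45 degrees with the knob gripped at (310,150), steady at 40 N. I'll hand it in.

```bash
python3 -c "
from plant import arm
print(arm.finish_job())"
```

```text
the job is handed in; nothing more can be done
None
```

The job is handed in, no verdict shown: the blue marker lies in the tray beside the other two with its cap pointing their way, and the arm is holding the lid at about 45° by the red knob with a 40 N grip.

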